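# Weigh an engine piston on the bench balance

## Robot

A 6-joint arm with a two-finger parallel gripper is mounted at the origin on the work surface. World frame = base frame: x ahead of the robot, y to its left, z up, the work surface at z = 0. Lengths are in m, angles in rad, forces in N, time in s.
With the tool pointing down it reaches from about 0.225 to 0.875 m from the base axis. Payload 3.4 kg.
Tool frame: the origin (TCP) lies at the very end of the fingers, on their centre line; the grasp point (between the pads) lies 19 mm behind it; z points along the fingers, y is the direction in which the jaws open and shut (so a half turn about z gives the same grasp; the last joint's range is limited). The gripper opens to 85 mm and grips with 20 to 120 N. Pads are 22 mm wide; open, the fingers measure 114 mm over their backs; the gripper's body (76 mm by 85 mm) begins 54 mm behind the grasp point. The pads swing forward as they close: fully open they stand 13 mm farther back than shut.
Start: joints at [1.047, 0.276, 1.505, -0, 1.361, -0.121], TCP at [0.225, 0.529, 0.231] pointing down, gripper open.
Joint ranges: [-2.89, 2.89], [-0.75, 2.08], [0.22, 2.7], [-1.18, 4.32], [0.11, 2.71], [-2.7, 2.7]. Speed limits (rad/s): [2.57, 2.57, 3.14, 3.14, 3.14, 3.14].

## Interface

Orientations are given as a unit quaternion [w, x, y, z].
In Python, from rig import telemetry, cams, sign_off, spotter gives the robot as it stands.
- The arm moves only by the tool servo_tool, never from a script. Its argument "steps" is a list of rows, each a list of 6 numbers: the shift along the tool's x, y, z in mm, then the turn, a rotation vector about the tool's x, y, z in degrees. In form: [[x, y, z, ax, ay, az], ...]. A call has 1 to 8 rows; each row is the pose to reach, as a shift and turn from the pose commanded when the call began, along the tool's axes at that moment; what a row does not reach only later rows make up. A row lasts 1/10 s, in which the tool goes at most 50 mm and 8.59 degrees, less where a joint would pass 70% of its speed; a pose out of reach is approached as far as the arm can. A call with a gripper value outside its range is refused whole. "hand" is the closure in counts, from 0 (fully open) to 255 (shut), set as the call begins (left out, the last holds). The fingers move at their own pace and stop on an object; "grip_force" is the grip in N (left out, the last holds). Time passes only in rows, so rows that repeat a pose let the fingers close. It gives the time, the measured TCP pose, the force and the opening at its end, in the units of the state.
- telemetry.get_state(): the state, without advancing time (a new reading comes with each control period).
- cams.get_image(name): name is "scene" or "top"; returns (picture, depth): 480x640x3 uint8, red, green, blue; 480x640 float32, m along the optical axis (not along the pixel's ray), 0 where there is no reading.
- cams.camera_model(name): a dict with "camera_matrix" (3x3 intrinsics, pixels), "origin" and "rotation" of the camera in the world. Camera axes: x right, y up, looking along -z (the intrinsics and any distortion apply to the point x, -y, -z); pixel columns grow to the right and rows downward; lengths in m; the calibration is good to about 2 mm. A picture is of the moment at which its call begins. camera_model takes no time and is no camera call.
- sign_off(): hands the job in, once; it reports no verdict.
Trained networks look in the newest picture that a camera, given by its name, has taken for a name from the list of things; names that differ only in an ending like _2 or _b are one class to them, and where a whole thing is asked for, a point or a joint stands for the part that bears it (a point fixed in the world has none). Each returns a list of dicts, best first, with "conf" (0 to 1); they miss things now and then, are a little off and sometimes report something else, mostly with a low value. They report only what shows in the picture. A call takes as long as a camera call. They do not tell look-alikes from the thing itself.
- spotter.outline_of(query, camera): "region" (480x640 bool, what is visible of it) and "rect" ([left, top, width, height] in pixels, round what is visible of it).
The state is a dict: "clock": time; "qpos": joint angles; "qd": joint speeds; "effort": joint torques, N m; "position": TCP position; "ee_rot": TCP orientation; "contact_force": force on the tool from outside, world axes, zero at the start; "moment": the same for the moment, N m; "width": finger opening in m.
Only numpy, scipy, OpenCV 4.12 (cv2) and the standard library are available. Lean on these libraries where they do the work, as an engineer would, in place of code of your own. Each camera call takes 0.05 s, during which the arm holds its last target.

## Task

Find the weight of the piston that stands on the balance: set brass weights gently, upright, into the empty pan, choosing them so that the beam comes to rest level. Leave any weight that is not needed standing upright on the bench, leave the piston standing in its pan without touching that pan, and leave the jar and the spanner where they are.

Things in the scene. Friction and masses are not known exactly. Their poses are not given: they have to be found in the camera images.
- beam (a joint): Tilt of the balance's beam, rad. 0.2 is level (red pointers, on both faces of the centre stand, over the green mark); 0, where it starts, is the stop with the piston's pan low and the weights' pan high; 0.4 is the other stop, with the weights' pan low. Between the stops a difference of 100 g between the pans tilts it about 0.1 rad. It settles within about 1 s.
- scale: Two-pan balance, fixed to the bench: blue base 120 x 340 mm, grey centre stand 94 mm high, beam along its own y axis. Origin under the centre of the base, z up; its yaw varies. The two pans stand above the beam ends at y = -140 mm (empty, for the weights) and y = +140 mm (holding the piston), and stay horizontal as the beam tilts.
- pan_w: The empty round steel pan for the weights, at the balance's own -y side. Origin at the centre of the top face of its floor, axes parallel to the balance's. Flat floor of 68 mm radius; rim 152 mm across and 8 mm above the floor. Floor is 115 mm above the bench when level, and goes up and down 140 mm per rad of the beam (28 mm at the stops; starts high).
- pan_p: The same kind of pan at the balance's own +y side, holding the piston to be weighed: aluminium, 80 mm in diameter, 60 mm high, crown up, of about 300, 400 or 500 g (within 3 per cent; which of these is not known beforehand). Origin at the centre of the top face of its floor. Two more pistons stand on a green toolbox 87 mm high, farther to the left (centre 570 to 610 mm left of the robot), and take no part.
- weight_200a: Brass cylindrical weight of 200 g, upright, body 32 mm in diameter and 30 mm high with a small knob on top (41 mm high in all). Origin at the centre of its underside, z up. Can be gripped across the body.
- weight_200b: Brass cylindrical weight of 200 g, upright, body 32 mm in diameter and 30 mm high with a small knob on top (41 mm high in all). Origin at the centre of its underside, z up. Can be gripped across the body.
- weight_100: Brass cylindrical weight of 100 g, upright, body 25 mm in diameter and 25 mm high with a small knob on top (36 mm high in all). Origin at the centre of its underside, z up. Can be gripped across the body.
- jar: Bystander: closed glass jar, 66 mm in diameter, 85 mm high; origin at the centre of its underside.
- spanner: Bystander: steel spanner, about 200 mm long, lying on the bench; origin at its middle, x along it.
Things that resemble listed ones, but are neither listed nor needed, are in the scene too. Leave any blue or pink look-alike of the weight_200a alone.

How it is judged:
By the outcome, as a careful person would: the job done as asked, in the order asked, and still so for the second after the job is handed in, with the robot touching nothing.
It also fails if it takes over 67 s, if anything falls off the work surface, if the arm or the gripper's body presses on something with over 40 N, if the wrist force passes 120 N, or if a joint passes its speed limit or range.

## Working session

There is one attempt and no reset: what is moved stays moved. The work goes in short steps, Python scripts to look and compute and a tool call to move; the robot and the scene stay as the last step left them, time stands still between calls to the robot, and variables do not carry over. Pictures are saved under pics/ and viewed, and the job is handed in when it is done.

Besides the shell and the picture viewer there is one more tool, called after "Emit:" in YAML: its name, and indented under it one key for each argument. servo_tool: Moves the arm, as the interface text tells. Its arguments: {"type":"object","properties":{"steps":{"type":"array","items":{"type":"array","items":{"type":"number"}}},"hand":{"type":"number"},"grip_force":{"type":"number"}},"required":["steps"]}

```bash
ls; mkdir -p pics; cat > h.py <<'E'
import numpy as np,cv2
from rig import telemetry,cams,sign_off,spotter
def save(n,img): cv2.imwrite('pics/'+n+'.png',cv2.cvtColor(img,cv2.COLOR_RGB2BGR))
def world(cam,u,v,d):
    m=cams.camera_model(cam);K=np.array(m['camera_matrix'])
    u=np.asarray(u,float);v=np.asarray(v,float);d=np.asarray(d,float)
    dist=m.get('distortion')
    p=np.stack([(u-K[0,2])/K[0,0]*d,-(v-K[1,2])/K[1,1]*d,-d],-1)
    return p@np.array(m['rotation']).T+np.array(m['origin'])
E
python3 - <<'E'
from h import *
for c in ('scene','top'):
    im,d=cams.get_image(c); save(c+'0',im); np.save(c+'0.npy',d); print(cams.camera_model(c))
    for q in ('weight_200a','weight_100','pan_w','pan_p','jar','spanner','scale'):
        for r in spotter.outline_of(q,c): 
            print(c,q,r['rect'],round(r['conf'],2))
            ys,xs=np.nonzero(r['region']); dd=d[ys,xs]; k=dd>0
            if k.any():
                w=world(c,xs[k],ys[k],dd[k]); print('   med',np.median(w,0).round(3),'zmax',np.percentile(w[:,2],98).round(3))
print(telemetry.get_state())
E
```

```text
pics
{'camera_matrix': array([[592.19653479,   0.        , 318.93225076],
       [  0.        , 592.19653479, 239.69467633],
       [  0.        ,   0.        ,   1.        ]]), 'origin': array([ 1.36815884, -0.21682122,  0.89936183]), 'rotation': array([0.73277251, 0.29113828, 0.23463271, 0.56853359])}
scene weight_200a [184.5, 206.2, 15.7, 15.7] 0.79Traceback (most recent call last):
  File "<stdin>", line 9, in <module>
  File "h.py", line 9, in world
    return p@np.array(m['rotation']).T+np.array(m['origin'])
           ~^~~~~~~~~~~~~~~~~~~~~~~~~~
ValueError: matmul: Input operand 1 has a mismatch in its core dimension 0, with gufunc signature (n?,k),(k,m?)->(n?,m?) (size 4 is different from 3)
```

```bash
python3 - <<'E'
s=open('h.py').read()
s=s.replace("np.array(m['rotation']).T","R.from_quat(np.roll(m['rotation'],-1)).as_matrix().T").replace("import numpy as np,cv2","import numpy as np,cv2\nfrom scipy.spatial.transform import Rotation as R")
open('h.py','w').write(s)
E
python3 - <<'E'
from h import *
for c in ('scene','top'):
    im,d=cams.get_image(c); save(c+'0',im); np.save(c+'0.npy',d); print(cams.camera_model(c))
    for q in ('weight_200a','weight_100','pan_w','pan_p','jar','spanner','scale'):
        for r in spotter.outline_of(q,c): 
            print(c,q,r['rect'],round(r['conf'],2))
            ys,xs=np.nonzero(r['region']); dd=d[ys,xs]; k=dd>0
            if k.any():
                w=world(c,xs[k],ys[k],dd[k]); print('   med',np.median(w,0).round(3),'zmax',np.percentile(w[:,2],98).round(3))
print(telemetry.get_state())
E
```

```text
{'camera_matrix': array([[592.19653479,   0.        , 318.93225076],
       [  0.        , 592.19653479, 239.69467633],
       [  0.        ,   0.        ,   1.        ]]), 'origin': array([ 1.36815884, -0.21682122,  0.89936183]), 'rotation': array([0.73277251, 0.29113828, 0.23463271, 0.56853359])}
scene weight_200a [143.8, 221.3, 15.3, 23.4] 0.86
   med [ 0.443 -0.358  0.027] zmax 0.042
scene weight_200a [202.9, 255.7, 16.9, 23.6] 0.73
   med [ 0.568 -0.246  0.028] zmax 0.043
scene weight_200a [173.6, 227.8, 19.9, 24.4] 0.71
   med [ 0.48  -0.29   0.027] zmax 0.043
scene weight_200a [182.9, 205.2, 20.4, 17.0] 0.63
   med [ 0.403 -0.269  0.027] zmax 0.043
scene weight_200a [169.8, 258.6, 16.5, 20.0] 0.5
   med [ 0.555 -0.31   0.028] zmax 0.043
scene weight_200a [217.5, 228.5, 14.4, 21.2] 0.32
   med [ 0.493 -0.213  0.028] zmax 0.043
scene weight_100 [138.1, 248.8, 11.2, 20.3] 0.78
   med [ 0.513 -0.376  0.023] zmax 0.038
scene weight_100 [183.9, 296.3, 43.2, 56.4] 0.66
   med [ 0.731 -0.271  0.065] zmax 0.088
scene pan_w [298.5, 163.6, 79.4, 55.9] 0.61
   med [0.544 0.015 0.144] zmax
[... 1947 characters left out ...]

   med [0.544 0.128 0.091] zmax 0.151
{'clock': 0.9, 'qpos': array([ 1.04699007e+00,  2.75875544e-01,  1.50489981e+00,  4.14382160e-06,
        1.36069676e+00, -1.20983816e-01]), 'qd': array([-0.00163138, -0.00048837, -0.00082589, -0.0017776 ,  0.00042807,
        0.00139083]), 'effort': array([ 4.95785480e-04, -4.16639471e+01, -2.46101958e+01, -1.36256294e-04,
        4.04166394e-04,  1.74941141e-05]), 'position': array([0.22542058, 0.52900597, 0.23134205]), 'ee_rot': array([1.71743692e-05, 2.00052643e-01, 9.79785148e-01, 5.78082346e-05]), 'contact_force': array([-0.38751772, -0.2182819 ,  0.56289264]), 'moment': array([-0.00122504, -0.01423057,  0.02165054]), 'width': 0.08566651710144385}
```

View pics/scene0.png

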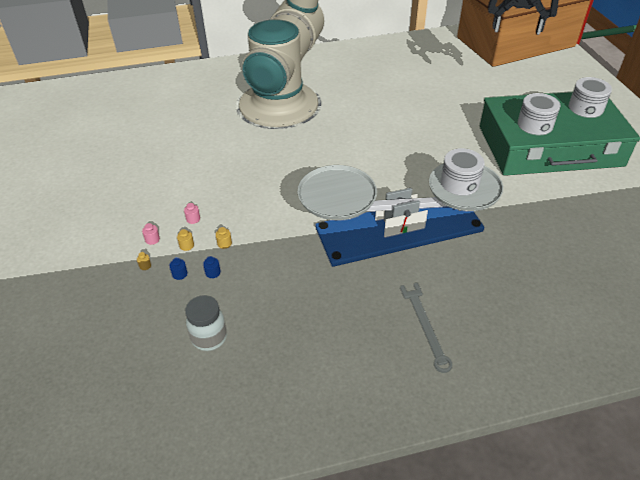

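View pics/top0.png

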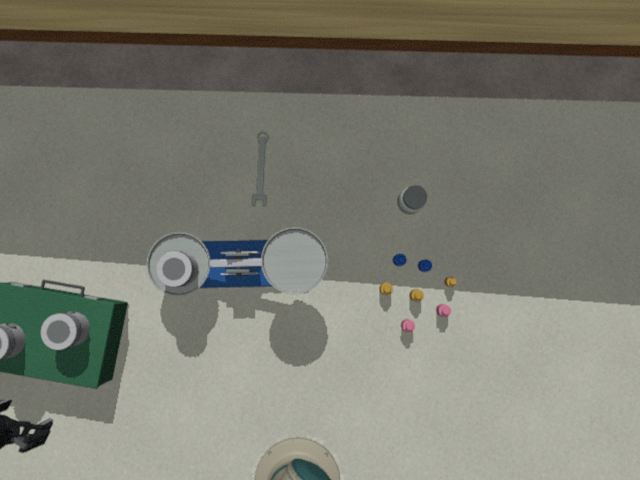

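```bash
cat > loc.py <<'E'
from h import *
def blobs(c,im,d):
    hsv=cv2.cvtColor(im,cv2.COLOR_RGB2HSV)
    v,u=np.mgrid[0:480,0:640]; w=world(c,u,v,d)
    out=[]
    m=(d>0)&(w[...,2]>0.012)&(w[...,2]<0.05)&(w[...,0]>.33)&(w[...,0]<.65)&(w[...,1]<-.15)&(w[...,1]>-.45)&(hsv[...,1]>90)
    n,l,s,ce=cv2.connectedComponentsWithStats(m.astype(np.uint8))
    for i in range(1,n):
        if s[i,4]<25: continue
        k=l==i; p=w[k]; 
        zt=np.percentile(p[:,2],97)
        # body: points clearly on rim/top of body
        t=p[(p[:,2]>0.02)&(p[:,2]<0.034)]
        out.append((c,np.median(hsv[k],0),((p.min(0)+p.max(0))/2).round(3),p.mean(0).round(3),'knob',p[p[:,2]>zt-.005].mean(0).round(4),s[i].tolist()))
    return out
E
python3 - <<'E'
from loc import *
for c in ('scene','top'):
    im,d=cams.get_image(c)
    for o in blobs(c,im,d): print(*o)
    v,u=np.mgrid[0:480,0:640]; w=world(c,u,v,d)
    # pan rims: z near top
    for z,y0,y1 in ((.1515,-.09,.12),(.0965,.2,.4)):
        k=(abs(w[...,2]-z)<.003)&(w[...,1]>y0)&(w[...,1]<y1)&(abs(w[...,0]-.55)<.1)&(d>0)
        p=w[k][:,:2]; (cc,r)=cv2.minEnclosingCircle(p.astype(np.float32)); 
        A=np.c_[2*p,np.ones(len(p))]; s=np.linalg.lstsq(A,(p**2).sum(1),rcond=None)[0]
        print(c,'rim',len(p),cc,r,s[:2],np.sqrt(s[2]+s[0]**2+s[1]**2))
    k=(d>0)&(abs(w[...,0]-.546)<.04)&(abs(w[...,1]-.016)<.04); print('floor z',np.median(w[k][:,2]))
E
```

```text
scene [170.  94. 208.] [ 0.399 -0.268  0.029] [ 0.401 -0.268  0.028] knob [ 0.3942 -0.2684  0.0408] [185, 203, 15, 18, 173]
scene [170.  94. 207.] [ 0.439 -0.357  0.029] [ 0.442 -0.357  0.029] knob [ 0.436  -0.3588  0.0416] [143, 224, 16, 17, 174]
scene [ 22. 156. 189.] [ 0.49  -0.212  0.029] [ 0.492 -0.212  0.029] knob [ 0.4869 -0.2128  0.0404] [216, 227, 15, 19, 218]
scene [ 22. 156. 189.] [ 0.474 -0.29   0.028] [ 0.478 -0.289  0.029] knob [ 0.4728 -0.2902  0.0405] [177, 229, 16, 19, 223]
scene [ 21.  161.  177.5] [ 0.512 -0.377  0.026] [ 0.512 -0.376  0.025] knob [ 0.5088 -0.3767  0.0362] [137, 252, 13, 15, 142]
scene [109.  209.5 112. ] [ 0.55  -0.311  0.029] [ 0.554 -0.31   0.029] knob [ 0.549  -0.3106  0.0415] [170, 257, 16, 20, 238]
scene [109. 209. 113.] [ 0.562 -0.246  0.028] [ 0.567 -0.246  0.029] knob [ 0.5622 -0.246   0.0409] [203, 256, 17, 20, 235]
scene rim 404 (0.5461747646331787, 0.013641966506838799) 0.07767842710018158 [0.54757777 0.01363464] 0.0735041868678514
scene rim 299 (0.5351738929748535, 0.2930661737918854) 0.07714513689279556 [0.53497105 0.29579831] 0.06552
[... 456 characters left out ...]
 -0.211  0.033] knob [ 0.4843 -0.211   0.0415] [380, 283, 13, 12, 121]
top [ 21. 159. 161.] [ 0.47  -0.289  0.029] [ 0.471 -0.287  0.034] knob [ 0.4699 -0.2886  0.0418] [410, 289, 14, 13, 127]
top [171.  99. 180.] [ 0.435 -0.357  0.028] [ 0.435 -0.355  0.032] knob [ 0.4333 -0.3578  0.041 ] [437, 305, 13, 11, 121]
top [171.  98. 182.] [ 0.394 -0.267  0.03 ] [ 0.395 -0.266  0.034] knob [ 0.3927 -0.268   0.0417] [402, 320, 12, 12, 115]
top rim 324 (0.5462830662727356, 0.015169312246143818) 0.0756145641207695 [0.54618718 0.01486569] 0.07314386223934387
top rim 252 (0.5333958864212036, 0.29440608620643616) 0.07571211457252502 [0.53362602 0.29643163] 0.07112242681311791
floor z 0.14310969236307836
```

```bash
python3 -c "
import cv2
i=cv2.imread('pics/scene0.png');cv2.imwrite('pics/crop0.png',cv2.resize(i[190:290,120:260],None,fx=5,fy=5,interpolation=cv2.INTER_CUBIC))
cv2.imwrite('pics/crop1.png',cv2.resize(i[140:270,290:510],None,fx=3.5,fy=3.5,interpolation=cv2.INTER_CUBIC))"
```

```text
(no output)
```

View pics/crop0.png

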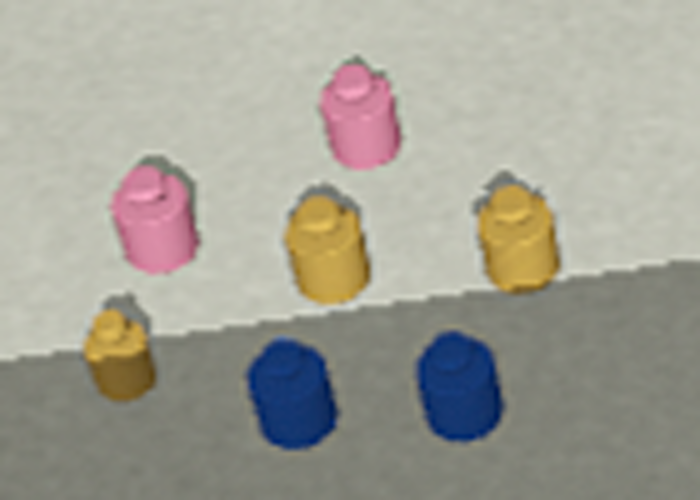

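View pics/crop1.png

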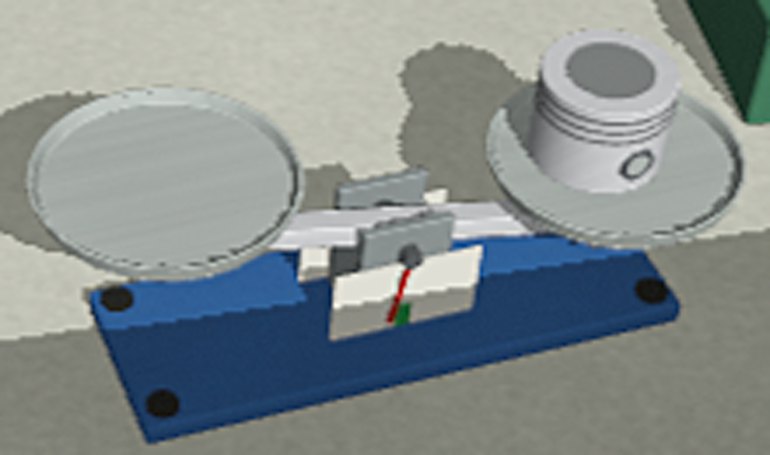

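```bash
cat > go.py <<'E'
import sys
from h import *
def go(x,y,z,jaw=0.0):
    s=telemetry.get_state(); r=R.from_quat(np.roll(s['ee_rot'],-1)); p=np.array(s['position'])
    d=r.inv().apply(np.array([x,y,z])-p)*1000
    best=None
    for k in (0,180):
        a=np.radians(jaw+k); ty=np.array([np.cos(a),np.sin(a),0]); tz=np.array([0,0,-1.]); M=np.c_[np.cross(ty,tz),ty,tz]
        rv=np.degrees((r.inv()*R.from_matrix(M)).as_rotvec())
        if best is None or np.linalg.norm(rv)<np.linalg.norm(best): best=rv
    print('pos',p.round(4),'w',s['width'].round(4),'q',s['qpos'].round(2),'F',s['contact_force'].round(2),'t',round(s['clock'],2))
    print('d',d.round(1),'rv',best.round(2))
if __name__=='__main__': go(*map(float,sys.argv[1:]))
E
python3 go.py .486 -.212 .12
```

```text
Traceback (most recent call last):
  File "go.py", line 13, in <module>
    if __name__=='__main__': go(*map(float,sys.argv[1:]))
                             ~~^^^^^^^^^^^^^^^^^^^^^^^^^^
  File "go.py", line 11, in go
    print('pos',p.round(4),'w',s['width'].round(4),'q',s['qpos'].round(2),'F',s['contact_force'].round(2),'t',round(s['clock'],2))
                               ^^^^^^^^^^^^^^^^
AttributeError: 'float' object has no attribute 'round'
```

```bash
sed -i "s/s\['width'\].round(4)/round(s['width'],4)/" go.py; python3 go.py .486 -.212 .20
```

```text
pos [0.2254 0.529  0.2313] w 0.0854 q [ 1.05  0.28  1.5  -0.    1.36 -0.12] F [ 0.4  -1.16  0.09] t 1.0
d [-530.2 -579.5   31.3] rv [ 0.   -0.   66.92]
```

Emit:
servo_tool:
  steps:
    - [-33, -36, 0, 0, 0, 8]
    - [-66, -72, 0, 0, 0, 16]
    - [-99, -108, 0, 0, 0, 24]
    - [-132, -144, 0, 0, 0, 32]
    - [-165, -180, 0, 0, 0, 40]
    - [-198, -216, 0, 0, 0, 48]
    - [-231, -252, 0, 0, 0, 56]
    - [-264, -288, 0, 0, 0, 64]
  hand: 105
  grip_force: 40

```text
clock: 1.8
position: [0.3557, 0.1588, 0.2317]
ee_rot: [0.0, 0.691, 0.723, 0.001]
contact_force: [1.3, 0.1, -0.2]
width: 0.05
```

```bash
python3 go.py .486 -.212 .12
```

```text
pos [0.3557 0.1588 0.2317] w 0.05 q [ 0.24 -0.01  1.85  0.    1.3   0.2 ] F [ 1.3   0.13 -0.22] t 1.8
d [-376.4  113.1  111.7] rv [ 0.08 -0.02  2.62]
```

Emit:
servo_tool:
  steps:
    - [-48, 14, 0, 0, 0, 2.6]
    - [-96, 28, 0, 0, 0, 2.6]
    - [-144, 42, 0, 0, 0, 2.6]
    - [-192, 57, 0, 0, 0, 2.6]
    - [-240, 71, 0, 0, 0, 2.6]
    - [-287, 85, 10, 0, 0, 2.6]
    - [-333, 99, 30, 0, 0, 2.6]
    - [-376, 113, 60, 0, 0, 2.6]

```text
clock: 2.6
position: [0.487, -0.2072, 0.1756]
ee_rot: [0.002, 0.706, 0.709, 0.001]
contact_force: [1.0, 1.0, -0.2]
width: 0.0501
```

```bash
python3 go.py .486 -.212 .003; python3 - <<'E'
from h import *
im,d=cams.get_image('scene'); save('s1',cv2.resize(im[100:300,80:380],None,fx=2.6,fy=2.6))
E
```

```text
pos [ 0.487  -0.2072  0.1756] w 0.0501 q [-0.53  0.24  1.7   0.    1.2  -0.54] F [ 0.97  0.99 -0.2 ] t 2.6
d [ -4.4  -1.7 172.7] rv [0.23 0.13 0.25]
```

View pics/s1.png

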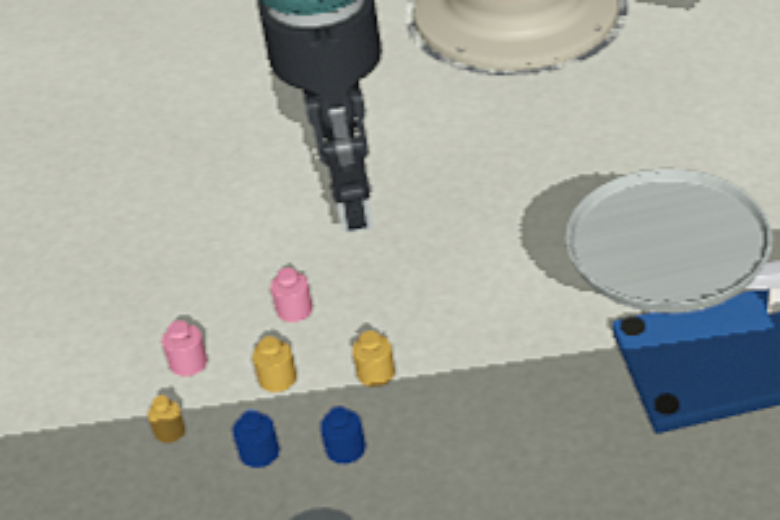

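Emit:
servo_tool:
  steps:
    - [0, 0, 45, 0, 0, 0]
    - [0, 0, 90, 0, 0, 0]
    - [0, 0, 110, 0, 0, 0]
    - [0, 0, 110, 0, 0, 0]

```text
clock: 3.05
position: [0.4829, -0.2025, 0.0619]
ee_rot: [-0.004, 0.705, 0.709, -0.001]
contact_force: [-1.2, -1.8, -0.6]
width: 0.0504
```

```bash
python3 go.py .486 -.212 .003
```

```text
pos [ 0.4829 -0.2025  0.0619] w 0.0504 q [-0.53  0.36  1.85  0.    0.94 -0.54] F [-1.22 -1.77 -0.58] t 3.05
d [-9.7  3.4 58.8] rv [-0.38 -0.23  0.31]
```

Emit:
servo_tool:
  steps:
    - [0, 0, 0, 0, 0, 0]

```text
clock: 3.15
position: [0.4859, -0.2041, 0.0654]
ee_rot: [0.0, 0.705, 0.709, 0.0]
contact_force: [0.3, -0.0, 0.8]
width: 0.0503
```

Emit:
servo_tool:
  steps:
    - [0, 0, 0, 0, 0, 0]

```text
clock: 3.25
position: [0.4869, -0.2046, 0.0666]
ee_rot: [0.002, 0.705, 0.709, 0.0]
contact_force: [-0.0, -0.3, 0.0]
width: 0.0505
```

```bash
python3 go.py .486 -.212 .003; python3 - <<'E'
from h import *
for i in range(3):
    im,d=cams.get_image('top'); s=telemetry.get_state(); print(s['position'].round(4),s['qpos'].round(4))
save('t1',cv2.resize(im[180:340,300:480],None,fx=4,fy=3.7))
E
```

```text
pos [ 0.4869 -0.2046  0.0666] w 0.0505 q [-0.53  0.35  1.85  0.    0.94 -0.54] F [-0.04 -0.28  0.01] t 3.25
d [-7.3 -1.1 63.6] rv [0.18 0.1  0.33]
[ 0.4869 -0.2046  0.0668] [-5.2970e-01  3.5210e-01  1.8478e+00  1.0000e-04  9.3770e-01 -5.3570e-01]
[ 0.4866 -0.2045  0.0667] [-5.2980e-01  3.5200e-01  1.8482e+00  1.0000e-04  9.3770e-01 -5.3570e-01]
[ 0.4865 -0.2044  0.0665] [-5.2980e-01  3.5210e-01  1.8486e+00  1.0000e-04  9.3760e-01 -5.3570e-01]
```

View pics/t1.png

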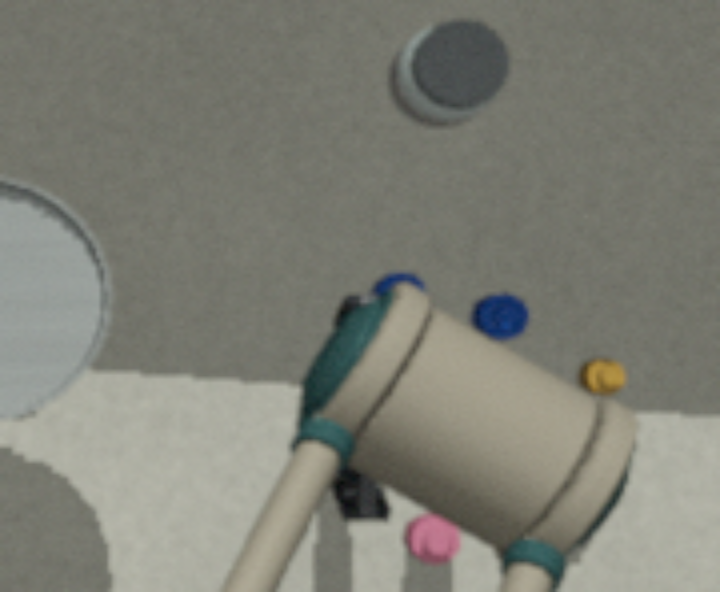

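Emit:
servo_tool:
  steps:
    - [-7.5, -0.5, 10, 0, 0, 0.3]
    - [-7.5, -0.5, 35, 0, 0, 0.3]
    - [-7.5, -0.5, 56, 0, 0, 0.3]
    - [-7.5, -0.5, 56, 0, 0, 0.3]
    - [-7.5, -0.5, 56, 0, 0, 0.3]

```text
clock: 3.9
position: [0.4849, -0.2118, 0.0087]
ee_rot: [-0.0, 0.707, 0.707, -0.0]
contact_force: [0.6, 0.9, -0.1]
width: 0.0503
```

```bash
python3 go.py .486 -.212 .003; python3 - <<'E'
from h import *
im,d=cams.get_image('scene'); save('s2',cv2.resize(im[170:290,120:280],None,fx=4.8,fy=4.8))
E
```

```text
pos [ 0.4849 -0.2118  0.0087] w 0.0503 q [-0.54  0.43  1.91 -0.    0.8  -0.54] F [ 0.6   0.88 -0.15] t 3.9
d [-0.2  1.1  5.7] rv [-0.03 -0.02  0.01]
```

View pics/s2.png

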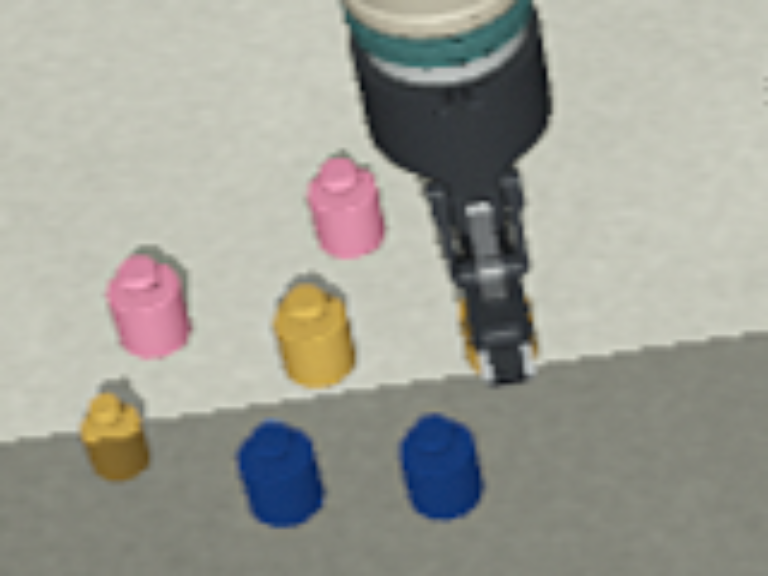

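Emit:
servo_tool:
  steps:
    - [0, 0.5, 5, 0, 0, 0]
    - [0, 0.5, 5, 0, 0, 0]

```text
clock: 4.15
position: [0.4858, -0.2117, 0.0043]
ee_rot: [0.0, 0.707, 0.707, 0.0]
contact_force: [-0.4, -0.1, -0.5]
width: 0.0503
```

Emit:
servo_tool:
  steps:
    - [0, 0, 0, 0, 0, 0]
    - [0, 0, 0, 0, 0, 0]
    - [0, 0, 0, 0, 0, 0]
    - [0, 0, 0, 0, 0, 0]
    - [0, 0, -10, 0, 0, 0]
    - [0, 0, -40, 0, 0, 0]
    - [0, 0, -60, 0, 0, 0]
    - [0, 0, -60, 0, 0, 0]
  hand: 255
  grip_force: 40

```text
clock: 4.95
position: [0.4874, -0.2126, 0.0665]
ee_rot: [0.003, 0.707, 0.707, 0.001]
contact_force: [1.4, -0.1, -2.1]
width: 0.0305
```

```bash
python3 go.py .5465 -.0225 .20; python3 - <<'E'
from h import *
im,d=cams.get_image('scene'); save('s3',cv2.resize(im[150:290,120:280],None,fx=4.2,fy=4.2))
E
```

```text
pos [ 0.4874 -0.2126  0.0665] w 0.0305 q [-0.54  0.36  1.84  0.    0.94 -0.54] F [ 1.36 -0.09 -2.05] t 4.95
d [ 189.6   59.9 -133.8] rv [0.29 0.17 0.03]
```

View pics/s3.png

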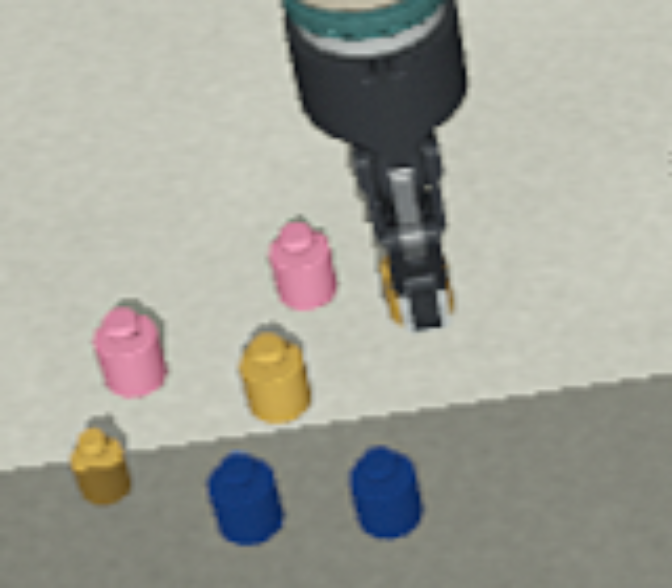

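Emit:
servo_tool:
  steps:
    - [0, 0, -48, 0, 0, 0]
    - [10, 3, -94, 0, 0, 0]
    - [45, 14, -123, 0, 0, 0]
    - [92, 29, -134, 0, 0, 0]
    - [139, 44, -134, 0, 0, 0]
    - [175, 55, -134, 0, 0, 0]
    - [189.5, 60, -134, 0, 0, 0]
    - [189.5, 60, -134, 0, 0, 0]

```text
clock: 5.8
position: [0.545, -0.0201, 0.1962]
ee_rot: [-0.001, 0.706, 0.708, -0.001]
contact_force: [-0.8, -0.1, -3.0]
width: 0.031
```

Emit:
servo_tool:
  steps:
    - [0, 0, 0, 0, 0, 0]
    - [0, 0, 0, 0, 0, 0]

```text
clock: 6.0
position: [0.5448, -0.0233, 0.1972]
ee_rot: [-0.0, 0.707, 0.707, -0.001]
contact_force: [0.3, -0.6, -1.5]
width: 0.0312
```

```bash
python3 go.py .5465 -.0225 .148; python3 - <<'E'
from h import *
im,d=cams.get_image('scene'); save('s4',cv2.resize(im[100:270,270:510],None,fx=3.2,fy=3.2))
E
```

```text
pos [ 0.5448 -0.0233  0.1972] w 0.0312 q [-0.17  0.25  1.62 -0.    1.27 -0.17] F [ 0.33 -0.59 -1.55] t 6.0
d [ 0.8  1.8 49.2] rv [-0.1   0.03 -0.05]
```

View pics/s4.png

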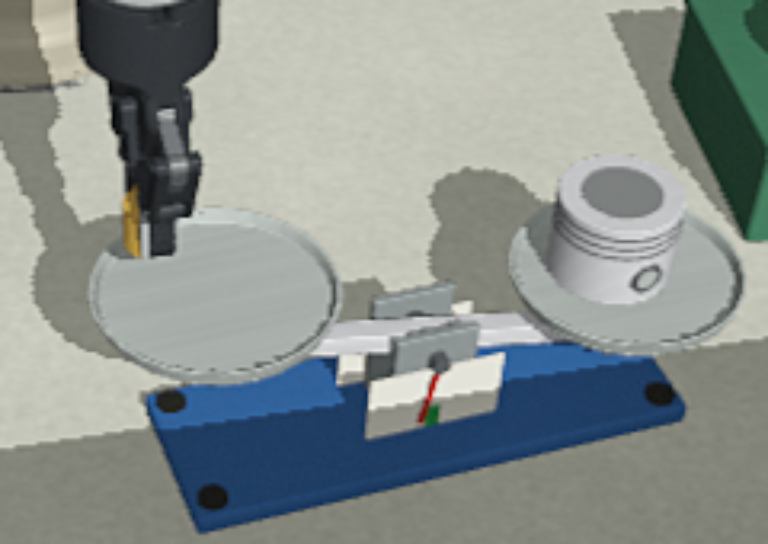

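Emit:
servo_tool:
  steps:
    - [1, 1.5, 20, 0, 0, 0]
    - [1, 1.5, 36, 0, 0, 0]
    - [1, 1.5, 44, 0, 0, 0]
    - [1, 1.5, 45, 0, 0, 0]
    - [1, 1.5, 46, 0, 0, 0]
    - [1, 1.5, 47, 0, 0, 0]
    - [1, 1.5, 48, 0, 0, 0]
    - [1, 1.5, 48, 0, 0, 0]

```text
clock: 6.85
position: [0.5471, -0.021, 0.1503]
ee_rot: [0.0, 0.707, 0.707, 0.0]
contact_force: [0.4, 0.1, -2.3]
width: 0.0305
```

Emit:
servo_tool:
  steps:
    - [0, 0, 0, 0, 0, 0]
    - [0, 0, 0, 0, 0, 0]

```text
clock: 7.05
position: [0.547, -0.0209, 0.1501]
ee_rot: [0.0, 0.707, 0.707, 0.0]
contact_force: [-0.3, 0.3, -1.6]
width: 0.0307
```

```bash
python3 go.py .5465 -.0215 .147; python3 - <<'E'
from h import *
im,d=cams.get_image('scene'); save('s5',cv2.resize(im[100:270,270:510],None,fx=3.2,fy=3.2))
E
```

```text
pos [ 0.547  -0.0209  0.1501] w 0.0307 q [-0.17  0.29  1.69  0.    1.16 -0.17] F [-0.26  0.29 -1.63] t 7.05
d [-0.6 -0.5  3.1] rv [0.02 0.   0.03]
```

View pics/s5.png

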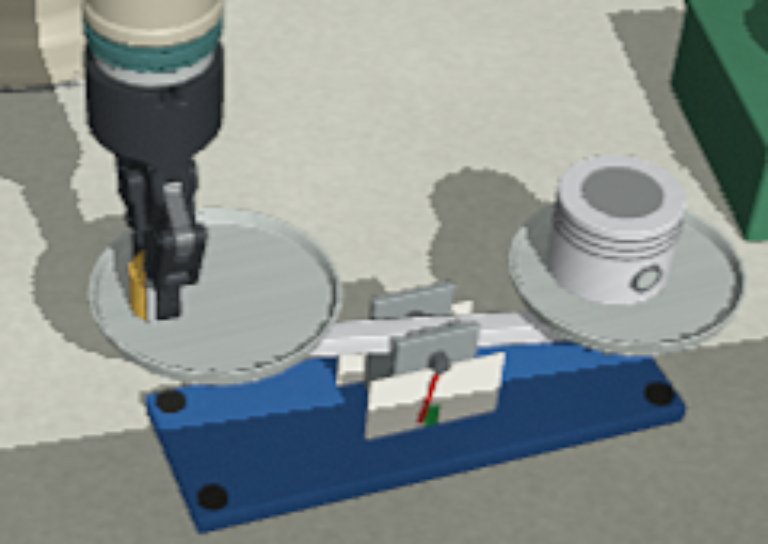

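Emit:
servo_tool:
  steps:
    - [0, 0, 1, 0, 0, 0]
    - [0, 0, 2, 0, 0, 0]
    - [0, 0, 3, 0, 0, 0]
    - [0, 0, 3, 0, 0, 0]
    - [0, 0, 3, 0, 0, 0]

```text
clock: 7.6
position: [0.5469, -0.0209, 0.147]
ee_rot: [-0.0, 0.707, 0.707, 0.0]
contact_force: [-0.3, 0.2, -0.4]
width: 0.0307
```

Emit:
servo_tool:
  steps:
    - [0, 0, 0.5, 0, 0, 0]
    - [0, 0, 1, 0, 0, 0]
    - [0, 0, 1, 0, 0, 0]

```text
clock: 7.9
position: [0.5469, -0.021, 0.1459]
ee_rot: [-0.0, 0.707, 0.707, 0.0]
contact_force: [0.0, 0.2, -1.5]
width: 0.031
```

```bash
python3 go.py .5465 -.0215 .147; python3 - <<'E'
from h import *
im,d=cams.get_image('scene'); save('s6',cv2.resize(im[100:270,270:510],None,fx=3.2,fy=3.2))
v,u=np.mgrid[0:480,0:640]; w=world('scene',u,v,d)
k=(d>0)&(abs(w[...,0]-.56)<.025)&(abs(w[...,1]-.04)<.02)&(w[...,2]<.16); print('floor z',np.median(w[k][:,2]))
print(telemetry.get_state()['contact_force'])
E
```

```text
pos [ 0.5469 -0.021   0.1459] w 0.031 q [-0.17  0.3   1.7   0.    1.15 -0.17] F [ 0.    0.23 -1.52] t 7.9
d [-0.5 -0.4 -1.1] rv [ 0.   -0.01  0.02]
floor z 0.1393950309246199
[-0.1930875   0.29138703 -1.05435022]
```

View pics/s6.png

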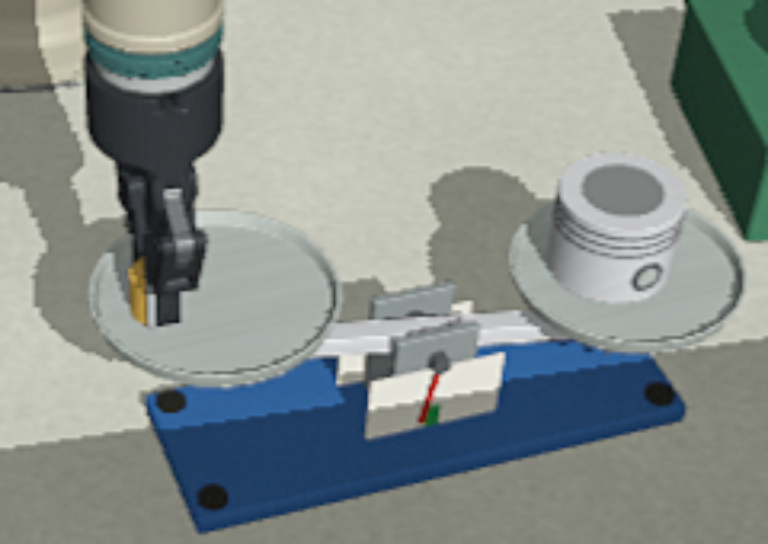

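Emit:
servo_tool:
  steps:
    - [0, 0, 1.5, 0, 0, 0]
    - [0, 0, 3, 0, 0, 0]
    - [0, 0, 4.5, 0, 0, 0]
    - [0, 0, 6, 0, 0, 0]
    - [0, 0, 6, 0, 0, 0]
    - [0, 0, 6, 0, 0, 0]
    - [0, 0, 6, 0, 0, 0]

```text
clock: 8.65
position: [0.5469, -0.021, 0.14]
ee_rot: [0.0, 0.707, 0.707, 0.0]
contact_force: [-0.2, 0.7, -0.9]
width: 0.0308
```

```bash
python3 - <<'E'
from h import *
f=[]
for i in range(12):
    im,d=cams.get_image('scene'); f.append(telemetry.get_state()['contact_force'][2])
v,u=np.mgrid[0:480,0:640]; w=world('scene',u,v,d)
k=(d>0)&(abs(w[...,0]-.56)<.025)&(abs(w[...,1]-.04)<.02)&(w[...,2]<.16); print('floor z',np.median(w[k][:,2]))
print(np.mean(f),np.round(f,2),telemetry.get_state()['position'])
E
```

```text
floor z 0.13333448514528806
-0.027540660840694564 [-0.28 -0.54 -0.6  -0.23  0.47 -0.88  0.13  0.77  0.21  0.63 -0.05  0.03] [ 0.54692296 -0.02096315  0.13993129]
```

Emit:
servo_tool:
  steps:
    - [0, 0, -1.5, 0, 0, 0]
    - [0, 0, -3, 0, 0, 0]
    - [0, 0, -4, 0, 0, 0]
    - [0, 0, -4, 0, 0, 0]

```text
clock: 9.65
position: [0.5469, -0.021, 0.1441]
ee_rot: [0.0, 0.707, 0.707, 0.0]
contact_force: [-0.1, 0.7, -1.0]
width: 0.0306
```

Emit:
servo_tool:
  steps:
    - [0, 0, 0, 0, 0, 0]
    - [0, 0, 0, 0, 0, 0]
    - [0, 0, 0, 0, 0, 0]
    - [0, 0, 0, 0, 0, 0]
  hand: 118

```text
clock: 10.05
position: [0.547, -0.021, 0.144]
ee_rot: [0.0, 0.707, 0.707, 0.0]
contact_force: [-0.6, -0.0, 0.5]
width: 0.0458
```

```bash
cat > see.py <<'E'
import sys
from h import *
im,d=cams.get_image('scene'); save(sys.argv[1],cv2.resize(im[100:270,270:510],None,fx=3.2,fy=3.2))
v,u=np.mgrid[0:480,0:640]; w=world('scene',u,v,d)
k=(d>0)&(abs(w[...,0]-.58)<.02)&(abs(w[...,1]-.05)<.02)&(w[...,2]<.16); print('floor z',np.median(w[k][:,2]))
s=telemetry.get_state();print(s['position'].round(4),s['width'],s['clock'],s['contact_force'].round(1))
E
python3 see.py s7
```

```text
floor z 0.1286546787608363
[ 0.5469 -0.021   0.144 ] 0.04607294216570548 10.1 [0.2 0.1 0.1]
```

View pics/s7.png

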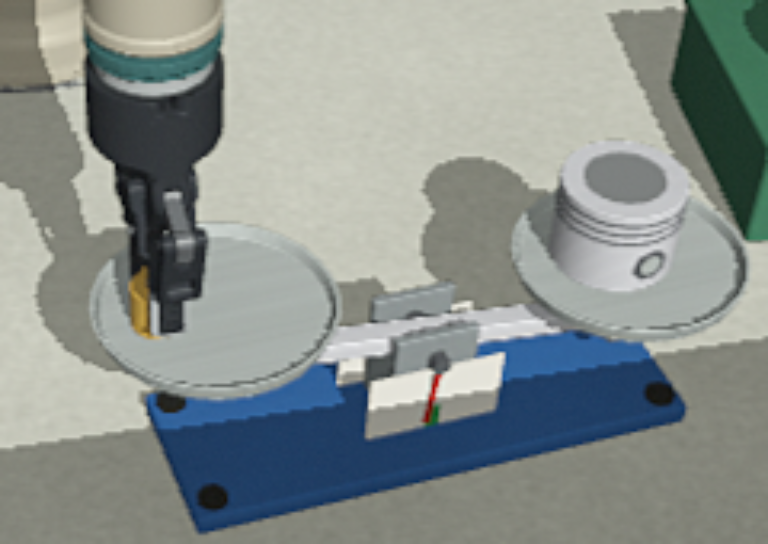

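Emit:
servo_tool:
  steps:
    - [0, 0, -10, 0, 0, 0]
    - [0, 0, -30, 0, 0, 0]
    - [0, 0, -60, 0, 0, 0]
    - [-20, -2, -80, 0, 0, 0]
    - [-66, -7, -80, 0, 0, 0]
    - [-114, -12, -80, 0, 0, 0]
    - [-163, -18, -80, 0, 0, 0]
    - [-211, -23, -75, 0, 0, 0]
  hand: 105

```text
clock: 10.9
position: [0.5241, -0.234, 0.2206]
ee_rot: [0.001, 0.707, 0.707, 0.0]
contact_force: [0.8, -0.7, 0.4]
width: 0.05
```

```bash
python3 see.py s8; python3 go.py .5075 -.376 .06
```

```text
floor z 0.1278422481784418
[ 0.523  -0.2425  0.2191] 0.050229114103718886 10.95 [ 0.3 -5.3 -0.5]
pos [ 0.523  -0.2425  0.2191] w 0.0502 q [-0.55  0.28  1.53 -0.01  1.33 -0.54] F [ 0.33 -5.34 -0.54] t 10.95
d [-132.1  -15.   160.3] rv [-0.    0.53 -0.21]
```

View pics/s8.png

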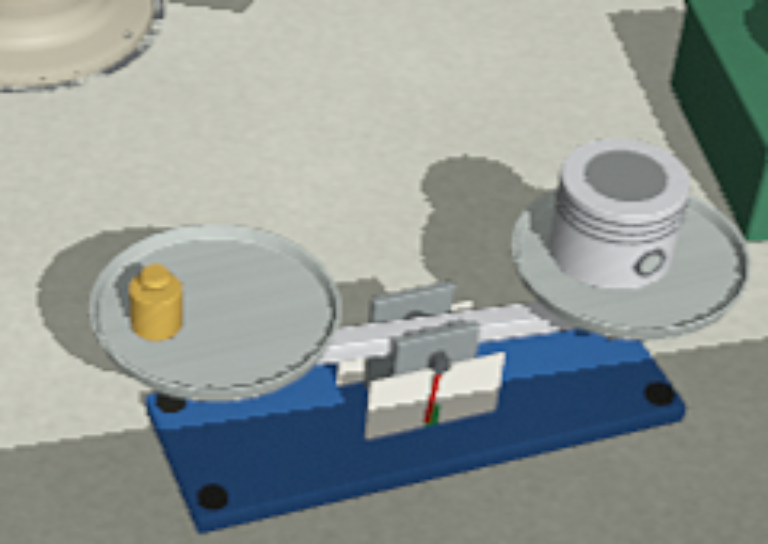

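Emit:
servo_tool:
  steps:
    - [-40, -4, 20, 0, 0, 0]
    - [-80, -9, 45, 0, 0, 0]
    - [-115, -13, 75, 0, 0, 0]
    - [-140, -16, 110, 0, 0, 0]
    - [-144, -16, 140, 0, 0, 0]
    - [-144, -16, 150, 0, 0, 0]
    - [-144, -16, 150, 0, 0, 0]
    - [-144, -16, 150, 0, 0, 0]

```text
clock: 11.75
position: [0.509, -0.3759, 0.0704]
ee_rot: [0.001, 0.707, 0.708, 0.0]
contact_force: [-0.1, 0.3, -0.0]
width: 0.0501
```

```bash
python3 see.py s9; python3 go.py .5075 -.376 .0025; python3 -c "
from h import *
im,d=cams.get_image('scene'); save('s10',cv2.resize(im[170:290,100:260],None,fx=4.8,fy=4.8))"
```

```text
floor z 0.1268499177771948
[ 0.5093 -0.3761  0.071 ] 0.05023277565985292 11.8 [-0.8 -0.2  0.4]
pos [ 0.5093 -0.3761  0.071 ] w 0.0502 q [-0.75  0.48  1.6   0.    1.05 -0.75] F [-0.79 -0.16  0.37] t 11.8
d [ 0.2 -2.  68.5] rv [0.15 0.12 0.08]
```

View pics/s10.png

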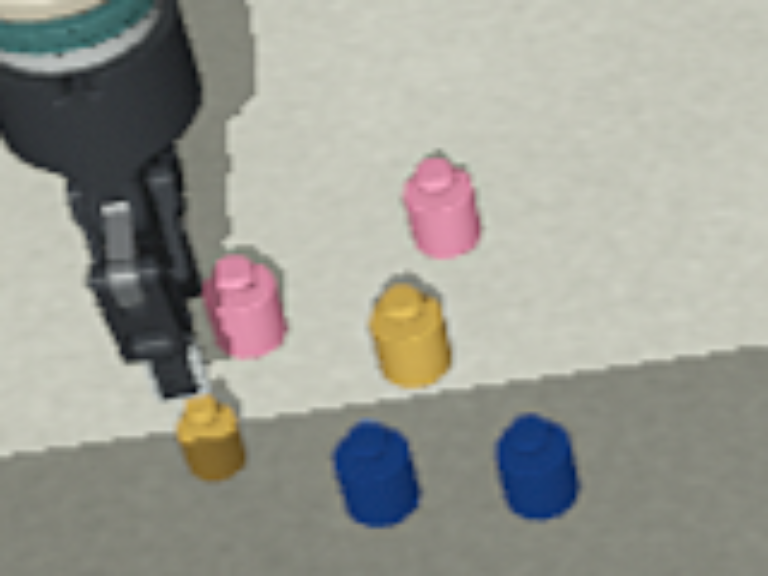

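Emit:
servo_tool:
  steps:
    - [0, -1.5, 25, 0, 0, 0]
    - [0, -1.5, 48, 0, 0, 0]
    - [0, -1.5, 60, 0, 0, 0]
    - [0, -1.5, 66, 0, 0, 0]
    - [0, -1.5, 68, 0, 0, 0]
    - [0, -1.5, 68, 0, 0, 0]

```text
clock: 12.45
position: [0.5071, -0.3763, 0.0016]
ee_rot: [0.001, 0.707, 0.707, 0.0]
contact_force: [0.5, 0.4, 0.4]
width: 0.0504
```

```bash
python3 go.py .5075 -.376 .0025; python3 -c "
from h import *
im,d=cams.get_image('scene'); save('s11',cv2.resize(im[170:290,100:260],None,fx=4.8,fy=4.8))"
```

```text
pos [ 0.5071 -0.3763  0.0016] w 0.0504 q [-0.75  0.55  1.68  0.    0.91 -0.75] F [0.45 0.4  0.43] t 12.45
d [ 0.3  0.4 -0.9] rv [0.06 0.05 0.03]
```

View pics/s11.png

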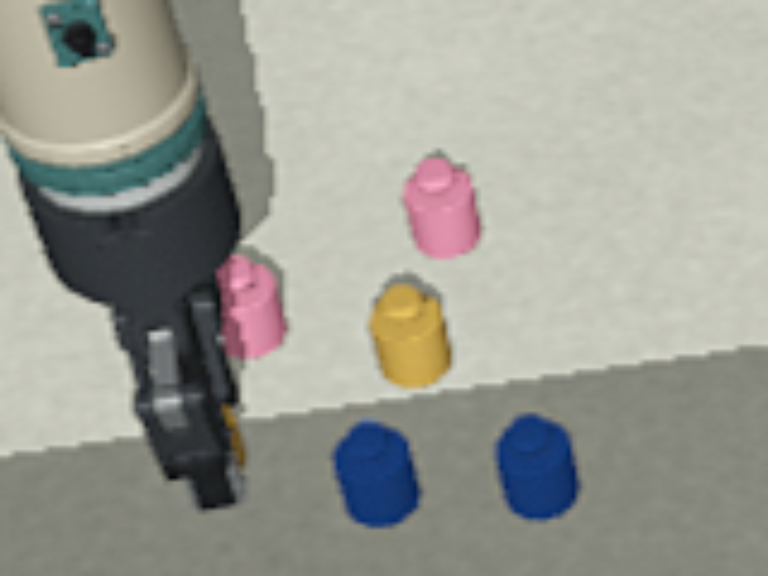

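Emit:
servo_tool:
  steps:
    - [0, 0, -1, 0, 0, 0]
    - [0, 0, -1, 0, 0, 0]
    - [0, 0, -1, 0, 0, 0]
    - [0, 0, -1, 0, 0, 0]
    - [0, 0, -1, 0, 0, 0]
  hand: 255
  grip_force: 40

```text
clock: 13.0
position: [0.5071, -0.3765, 0.003]
ee_rot: [0.001, 0.707, 0.707, 0.0]
contact_force: [0.1, 0.7, 5.4]
width: 0.0237
```

Emit:
servo_tool:
  steps:
    - [0, 0, -10, 0, 0, 0]
    - [0, 0, -50, 0, 0, 0]
    - [0, 0, -98, 0, 0, 0]
    - [0, 0, -140, 0, 0, 0]
    - [0, 0, -160, 0, 0, 0]
    - [0, 0, -160, 0, 0, 0]

```text
clock: 13.6
position: [0.5081, -0.3774, 0.1661]
ee_rot: [0.004, 0.707, 0.707, 0.0]
contact_force: [0.4, 0.1, -0.7]
width: 0.0236
```

```bash
python3 go.py .5465 .018 .165; python3 -c "
from h import *
im,d=cams.get_image('scene'); save('s12',cv2.resize(im[120:290,80:260],None,fx=3.5,fy=3.5))"
```

```text
pos [ 0.5081 -0.3774  0.1661] w 0.0236 q [-0.75  0.4   1.48  0.    1.25 -0.75] F [ 0.4   0.06 -0.68] t 13.6
d [395.4  38.5  -0.8] rv [0.34 0.31 0.02]
```

View pics/s12.png

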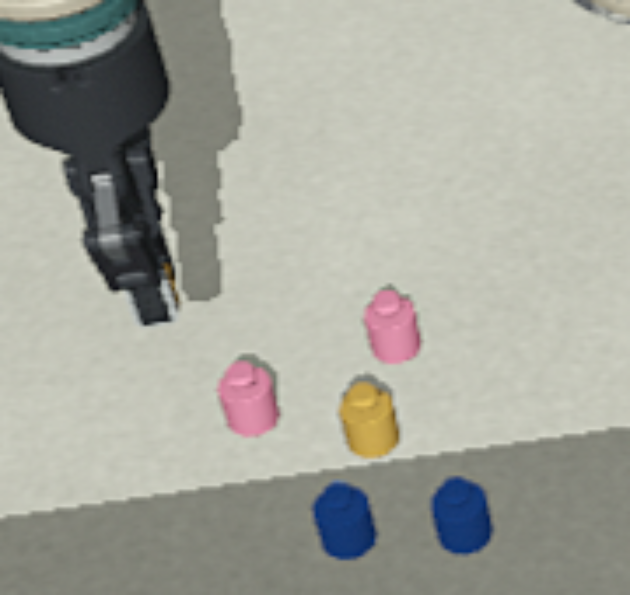

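Emit:
servo_tool:
  steps:
    - [35, 3, -30, 0, 0, 0]
    - [80, 8, -50, 0, 0, 0]
    - [128, 12, -55, 0, 0, 0]
    - [177, 17, -55, 0, 0, 0]
    - [226, 22, -55, 0, 0, 0]
    - [275, 27, -55, 0, 0, 0]
    - [324, 32, -55, 0, 0, 0]
    - [370, 36, -55, 0, 0, 0]

```text
clock: 14.45
position: [0.5408, -0.0036, 0.2143]
ee_rot: [-0.002, 0.707, 0.707, -0.001]
contact_force: [1.1, -0.6, -0.8]
width: 0.023
```

Emit:
servo_tool:
  steps:
    - [25, 2.5, 0, 0, 0, 0]
    - [35, 2.5, 0, 0, 0, 0]
    - [35, 2.5, 0, 0, 0, 0]
    - [35, 2.5, 0, 0, 0, 0]

```text
clock: 14.85
position: [0.5443, 0.028, 0.2158]
ee_rot: [-0.0, 0.707, 0.707, -0.001]
contact_force: [-0.0, -0.3, -1.1]
width: 0.0236
```

```bash
python3 go.py .5465 .028 .134; python3 see.py s13
```

```text
pos [0.5443 0.028  0.2158] w 0.0236 q [-0.08  0.24  1.59 -0.    1.31 -0.08] F [-0.04 -0.27 -1.13] t 14.85
d [ 0.1  2.3 81.8] rv [-0.13  0.05  0.  ]
floor z 0.12754224095004563
[0.5445 0.0276 0.2161] 0.02379608382682257 14.9 [-0.2 -0.5 -1.5]
```

View pics/s13.png

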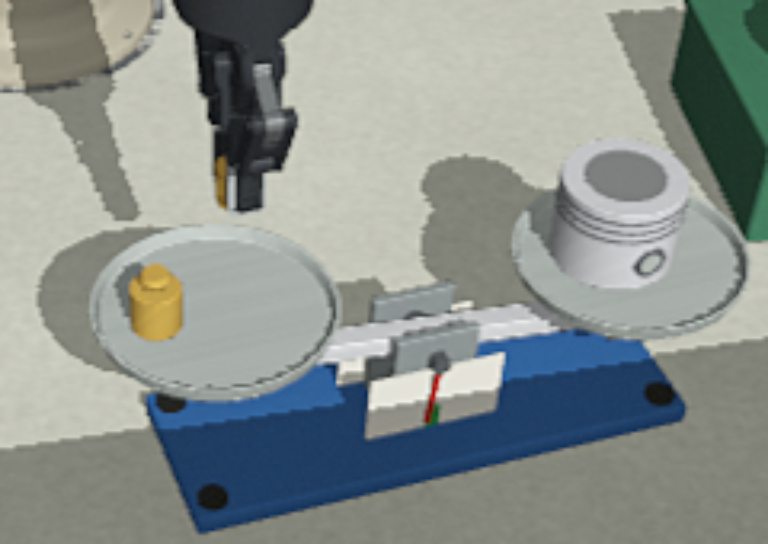

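Emit:
servo_tool:
  steps:
    - [0, 2, 25, 0, 0, 0]
    - [0, 2, 50, 0, 0, 0]
    - [0, 2, 68, 0, 0, 0]
    - [0, 2, 76, 0, 0, 0]
    - [0, 2, 78, 0, 0, 0]
    - [0, 2, 79, 0, 0, 0]
    - [0, 2, 80, 0, 0, 0]
    - [0, 2, 81, 0, 0, 0]

```text
clock: 15.7
position: [0.5475, 0.0289, 0.1368]
ee_rot: [0.001, 0.707, 0.707, 0.001]
contact_force: [0.7, 0.7, -0.2]
width: 0.0236
```

Emit:
servo_tool:
  steps:
    - [0, 0, 1, 0, 0, 0]
    - [0, 0, 2, 0, 0, 0]
    - [0, 0, 3, 0, 0, 0]
    - [0, 0, 4, 0, 0, 0]
    - [0, 0, 5, 0, 0, 0]
    - [0, 0, 6, 0, 0, 0]
    - [0, 0, 6, 0, 0, 0]

```text
clock: 16.4
position: [0.5468, 0.029, 0.1297]
ee_rot: [-0.0, 0.707, 0.707, -0.0]
contact_force: [0.3, -0.1, -0.3]
width: 0.0235
```

```bash
python3 go.py .5465 .028 .119; python3 see.py s14
```

```text
pos [0.5468 0.029  0.1297] w 0.0235 q [-0.07  0.31  1.72  0.    1.11 -0.07] F [ 0.3  -0.07 -0.3 ] t 16.4
d [-1.  -0.3 10.7] rv [-0.02 -0.    0.02]
floor z 0.1251665699242412
[0.5468 0.029  0.1298] 0.023241776774700774 16.45 [ 0.2 -0.6 -0.5]
```

View pics/s14.png

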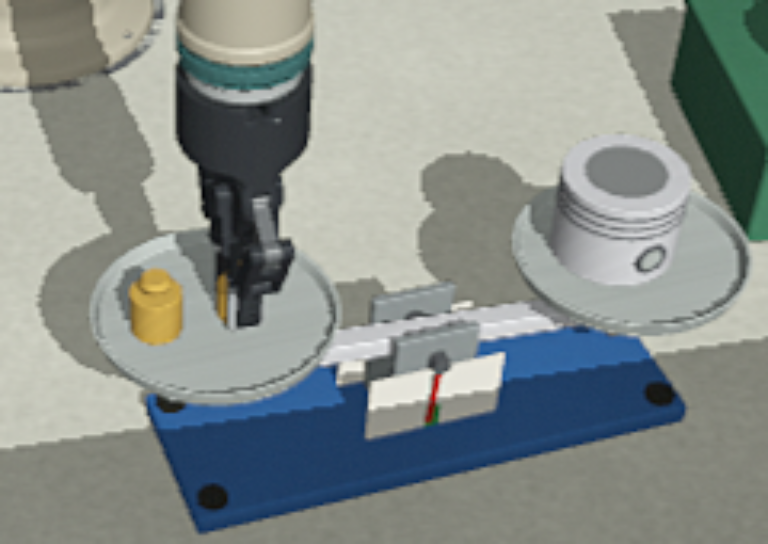

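Emit:
servo_tool:
  steps:
    - [0, 0, 1.5, 0, 0, 0]
    - [0, 0, 3, 0, 0, 0]
    - [0, 0, 4.5, 0, 0, 0]
    - [0, 0, 6, 0, 0, 0]
    - [0, 0, 7.5, 0, 0, 0]
    - [0, 0, 8.5, 0, 0, 0]
    - [0, 0, 9, 0, 0, 0]
    - [0, 0, 9, 0, 0, 0]

```text
clock: 17.25
position: [0.5469, 0.029, 0.1209]
ee_rot: [0.0, 0.707, 0.707, 0.0]
contact_force: [-0.8, 0.8, -0.3]
width: 0.0233
```

Emit:
servo_tool:
  steps:
    - [0, 0, 0, 0, 0, 0]
    - [0, 0, 0, 0, 0, 0]
    - [0, 0, 0, 0, 0, 0]
    - [0, 0, 0, 0, 0, 0]
    - [0, 0, 0, 0, 0, 0]
  hand: 135

```text
clock: 17.75
position: [0.5469, 0.029, 0.121]
ee_rot: [-0.0, 0.707, 0.707, 0.0]
contact_force: [-0.0, 0.4, -0.2]
width: 0.0405
```

```bash
python3 see.py s15
```

```text
floor z 0.11469986551736655
[0.5469 0.029  0.1209] 0.04023072962083495 17.8 [-0.  -0.8 -0.1]
```

View pics/s15.png

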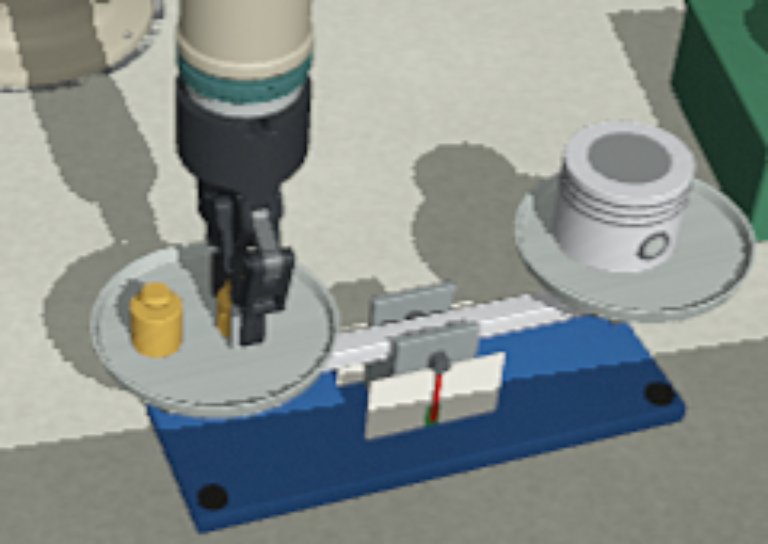

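Released, with the pointer near the mark. Retreat straight up, clear of everything.

Emit:
servo_tool:
  steps:
    - [0, 0, -8, 0, 0, 0]
    - [0, 0, -25, 0, 0, 0]
    - [0, 0, -55, 0, 0, 0]
    - [0, 0, -100, 0, 0, 0]
    - [-30, 0, -130, 0, 0, 0]
    - [-75, 0, -140, 0, 0, 0]
    - [-120, 0, -140, 0, 0, 0]
    - [-150, 0, -140, 0, 0, 0]

```text
clock: 18.6
position: [0.5471, -0.1237, 0.2625]
ee_rot: [0.002, 0.707, 0.707, 0.0]
contact_force: [0.7, -0.5, 0.0]
width: 0.0405
```

Emit:
servo_tool:
  steps:
    - [0, 0, 0, 0, 0, 0]
    - [0, 0, 0, 0, 0, 0]
    - [0, 0, 0, 0, 0, 0]
    - [0, 0, 0, 0, 0, 0]
    - [0, 0, 0, 0, 0, 0]
    - [0, 0, 0, 0, 0, 0]
    - [0, 0, 0, 0, 0, 0]
    - [0, 0, 0, 0, 0, 0]

```text
clock: 19.4
position: [0.547, -0.1207, 0.2609]
ee_rot: [-0.0, 0.707, 0.707, 0.0]
contact_force: [-0.6, -0.4, -0.5]
width: 0.0402
```

```bash
python3 see.py s16; python3 - <<'E'
from h import *
im,d=cams.get_image('scene'); save('s17',im)
v,u=np.mgrid[0:480,0:640]; w=world('scene',u,v,d)
for cx,cy in ((.58,.05),(.585,.30)):
  k=(d>0)&(abs(w[...,0]-cx)<.015)&(abs(w[...,1]-cy)<.015); print(np.median(w[k][:,2]))
save('s18',cv2.resize(im[185:250,360:450],None,fx=8,fy=8,interpolation=cv2.INTER_CUBIC))
im,d=cams.get_image('top'); w=world('top',u,v,d); save('t2',im)
for cx,cy in ((.58,.03),(.58,.32)):
  k=(d>0)&(abs(w[...,0]-cx)<.012)&(abs(w[...,1]-cy)<.012); print('top',np.median(w[k][:,2]))
E
```

```text
floor z 0.11302455096192221
[ 0.547  -0.1208  0.2609] 0.04002728848449387 19.45 [ 0.  -0.4  0.3]
0.11265625920669942
0.018780276961710918
top 0.11596085223732189
top 0.11432987480774703
```

View pics/s18.png

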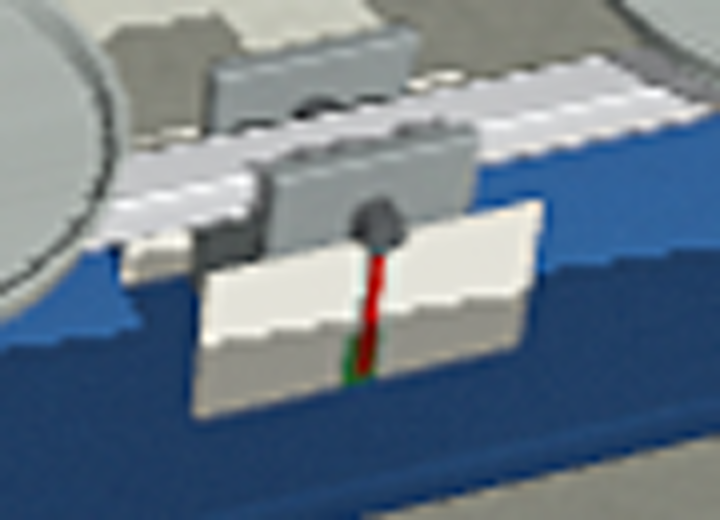

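View pics/s17.png

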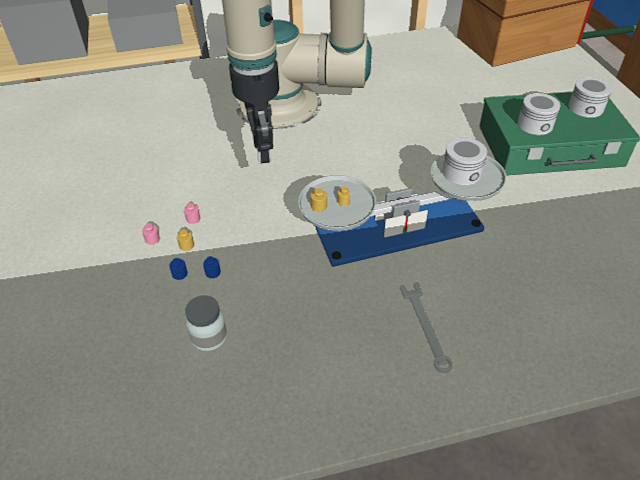

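View pics/t2.png

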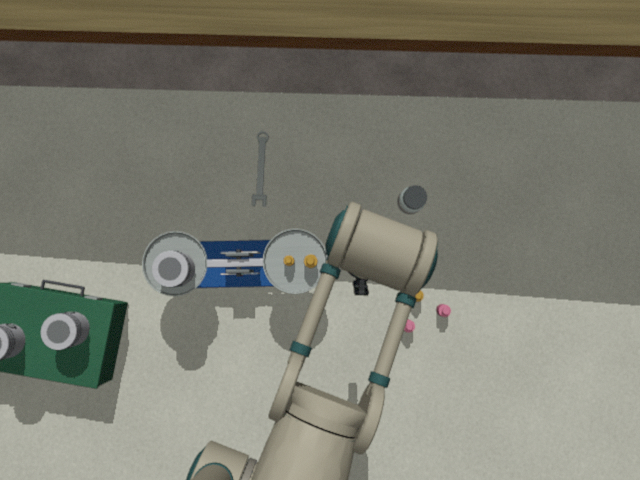

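```bash
python3 -c "
from rig import sign_off; print(sign_off())"
```

```text
the job is handed in; nothing more can be done
None
```

The piston weighs about 300 g. It balances one 200 g and the 100 g brass weight, which I set upright in the empty pan, and I handed the job in at about 19.6 s.

**How I chose:** with the 200 g weight alone the beam came up to about 0.1 rad, roughly 100 g short. That pointed to the 300 g piston, so I added the 100 g weight.

**Last checks:**
- **Level:** the red pointer is over the green mark, slightly to one side of its centre. The top camera puts the pan floors at 116 mm (weights) and 114 mm (piston), against 115 mm when level.
- **Depth readings:** the scene camera read the weights' pan floor at 113 mm. It read about 2 mm low from the start. My sample point for the piston's pan in that camera missed the pan (19 mm), so I did not use it.
- **Everything else:** in the last pictures the spare 200 g weight stands on the bench. The piston is in its pan, and the jar, the spanner and the blue and pink look-alikes look unmoved. The gripper is clear of everything.

When gripping the 100 g weight, the wrist force read about 5 N, probably the fingertips pressing on the bench, far below the limits.

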